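# Clamp a flanged stub in the welding jig with its hold-down spring

## Task

Pick up the flanged tube stub and push it flange first onto the jig's leaning spigot until the flange sits fully home. Then take the spring puller from its stand, put its pin in the eye at the end of the jig's spring, stretch the spring and swing it across over the flange until its hook catches behind the headed anchor post, and let it pull tight there without touching the spring with the fingers. Put the puller back upright in its stand, fully down, and leave the other things on the table where they are.

Things in the scene. Friction and masses are not known exactly. Their poses are not given: they have to be found in the camera images.
- sleeve_mid (a point): The flanged stub: aluminium tube 44 outer diameter, 36 bore, 66 long, with one round flange 66 diameter and 6 thick at its lower end. It stands upright on its flange. This point is on its axis, 33 mm above the flange's underside; z runs from the flange to the plain end. 0.22 kg. The other tube is plain and taller.
- sleeve_base (a point): Centre of the underside of the stub's flange (33 mm below sleeve_mid); same axes.
- spigot: Steel spigot of the fixed jig, 32 diameter, 44 long, the last 12 tapering to 20. Origin: centre of the round seat (72 diameter) at its foot, 36 mm above the table. z runs along the spigot, which leans 30 degrees from vertical, towards the robot's left and somewhat away; y is level, towards the post's side. The hooked spring passes 2 to 3 mm over a home flange; a stub not home blocks it.
- pivot (a point): Pivot of the jig's spring, on a vertical pin 83 high whose head is 20 in diameter; this point is at the spring's height, 68 mm above the table. The spring lies level and swings about it in a level plane.
- post_neck (a point): Anchor post of the jig: upright, 10 diameter, with a round head 17 diameter, 74 to 80 mm above the table. This point is on its axis at the height of the spring (68 mm above the table), 190 mm from the pivot.
- eye (a point): Centre of the pulling eye at the spring's free end: a level ring of 5 mm wire, 20 inside and 30 outside diameter, 68 mm above the table. It is 185 mm from the pivot when slack, 210 when hooked. Local x points outwards from the pivot, local y sideways towards the post (the side of the hook's opening), z up.
- hook_seat (a point): Where the post's axis lies when hooked: 20 mm from the eye towards the pivot. The hook is a level J of 5 mm wire, 16 wide inside: stem on the side away from the post, crook beyond the post, ending in a lip that points 6 mm back to the pivot. So while the hook swings past the post the eye must be at least 217 mm (better 221) from the pivot. Axes as eye.
- spring (a joint): Stretch of the spring, m: 0 slack, 0.025 hooked on the post, 0.050 at most. Pulls back with 1.8 N at 0 plus 180 N/m (6.3 N hooked).
- spring_swing (a joint): Swing of the spring about the pivot, rad: 0 when it points at the post, positive away from the post (clockwise from above), on the side away from the spigot. It stays where it is left (light friction); range -0.05 to 0.6.
- puller_handle (a point): The spring puller: square black handle 20 x 20, 70 long, upright; below it a round collar 34 diameter, 6 thick, then a plain round pin 8 diameter, 45 long, slightly pointed. This point is the middle of the handle, 35 mm above the collar's top, 86 mm above the pin's tip; x and y are square to the handle's sides, z up. 0.12 kg.
- puller_pin (a point): Tip of the puller's pin, 86 mm below puller_handle; same axes. When parked it is 5 mm above the table.
- stand_top (a point): The puller's stand, a fixed steel block 60 x 60 and 50 high with one upright through hole 20 diameter in its middle. This point is the centre of the hole's mouth, 50 mm above the table. Parked, the pin is in the hole and the collar rests on the block.
- tube_mid (a point): Bystander: plain aluminium tube without flange, 44 diameter, 95 high, standing; this point is its centre.
- billet_mid (a point): Bystander: solid aluminium round, 56 dia x 55 high, standing; this point is its centre.
- collar_mid (a point): Bystander: flat steel ring, 48 dia, 14 high; this point is its centre.
- wrench_mid (a point): Bystander: steel wrench lying flat; this point is on it.
- bottle_mid (a point): Bystander: clear bottle with an orange cap, 64 dia x 190 high; this point is its centre.
- hammer_mid (a point): Bystander: hammer lying flat; this point is on it.
- brush_mid (a point): Bystander: brush lying flat; this point is on it.
Mind the look-alikes: they are no part of the job. Leave any purple or red look-alike of the part that bears puller_handle alone.

How it is judged (in metres and radians):
On the way, in this order (a step that is already met when the one before it is completed fails the run):
1. the flanged stub is fully home on the spigot (z of sleeve_base in the frame of spigot between -0.004 and 0.004 m and distance between sleeve_base and spigot below 0.006 m and angle between the z axis of sleeve_base and the z axis of spigot, either way round below 0.1 rad and angle between sleeve_base's own z axis and vertical below 0.8 rad), for 0.2 s.
2. the puller, out of its stand, stretches the spring (contact force between puller and spring above 1.5 N and value of joint spring above 0.012 m and height (world z) of puller_pin above 0.03 m), for 0.1 s.
3. the spring's hook is caught on the anchor post and stays there without the puller (horizontal distance between hook_seat and post_neck below 0.005 m and value of joint spring above 0.02 m and contact force between puller and spring below 0.2 N and horizontal distance between puller_pin and stand_top above 0.03 m), for 0.2 s.
At the end, for the whole second after the job is handed in: Flange home on its seat (within 4 mm along the spigot, 6 mm overall, 0.1 rad); post within 5 mm of its place in the hook and the spring stretched over 20 mm; puller at rest upright (0.1 rad) in its stand, pin within 12 mm of the hole's axis, its tip under 10 mm above the table (all of step 1 and horizontal distance between hook_seat and post_neck below 0.005 m and value of joint spring above 0.02 m and horizontal distance between puller_pin and stand_top below 0.012 m and height (world z) of puller_pin below 0.01 m and angle between puller_handle's own z axis and vertical below 0.1 rad and linear speed of each of puller, sleeve below 0.02 m/s); the robot touches nothing.
It fails at once if the fingers pull or push the spring themselves (contact force between the fingers and spring_swing above 1.5 N).
It fails at once if a bystander is moved by more than 30 mm (distance of any of tube_mid, billet_mid, collar_mid, wrench_mid, bottle_mid, hammer_mid, brush_mid from where it was at the start of the episode above 0.03 m).
It also fails if it takes over 64 s, if anything falls off the work surface, if the arm or the gripper's body presses on something with over 40 N, if the wrist force passes 120 N, or if a joint passes its speed limit or range.

## Robot

A 7-joint arm with a two-finger parallel gripper is mounted at the origin on the work surface. World frame = base frame: x ahead of the robot, y to its left, z up, the work surface at z = 0. Lengths are in mm, angles in rad, forces in N, time in s.
With the tool pointing down it reaches from about 400 to 875 mm from the base axis. Payload 4.4 kg.
Tool frame: the origin (TCP) lies at the very end of the fingers, on their centre line; the grasp point (between the pads) lies 19 mm behind it; y points along the fingers, z is the direction in which the jaws open and shut, and the axes are right-handed (so a half turn about y gives the same grasp; the last joint's range is limited). The gripper opens to 85 mm and grips with 20 to 120 N. Pads are 22 mm wide; open, the fingers measure 114 mm over their backs; the gripper's body (76 mm by 85 mm) begins 54 mm behind the grasp point. The pads swing forward as they close: fully open they stand 13 mm farther back than shut.
Start: joints at [1.09, 0.628, 0.038, 1.517, -0.027, 0.996, -0.02], TCP at [261.983, -594.881, 231.313] pointing down, gripper open.
Joint ranges: [-3.06, 3.06], [-0.37, 2.12], [-1.25, 1.32], [0.18, 2.47], [-1.1, 4.24], [0.23, 1.98], [-2.94, 2.94]. Speed limits (rad/s): [2.57, 2.57, 3.14, 3.14, 3.14, 3.14, 3.14].

## Interface

Orientations are given as [roll, pitch, yaw] about the fixed x, y, z axes, in that order (R = Rz(yaw) Ry(pitch) Rx(roll)).
In Python, from cell import * gives the robot as it stands.
- The arm moves only by the tool apply_moves, never from a script. Its argument "targets" is a list of rows, each a list of 6 numbers: the shift along the tool's x, y, z in units of 40 mm (1.0 is 40 mm), then the turn, a rotation vector about the tool's x, y, z in units of 8 degrees (1.0 is 8 degrees). A call has 1 to 12 rows; each row shifts and turns the commanded pose from where the row before left it, along the tool's axes as they then stand; what a row does not reach is not made up. A row lasts 1/8 s, in which the tool goes at most 62.5 mm and 10.7 degrees, less where a joint would pass 70% of its speed; a pose out of reach is approached as far as the arm can. A call is refused whole if a number of a shift passes 1 or a number of a turn 1, either way. A call with a gripper value outside its range is refused whole. "jaw" is the gripper command: -1 is shut, 1 is fully open, values between are in proportion, set as the call begins (left out, the last holds). The fingers move at their own pace and stop on an object; the grip force is fixed at half the most. Time passes only in rows, so rows that do not move let the fingers close. It gives the time, the measured TCP pose, the force and the opening at its end, in the units of the state.
- read_state(): the state, without advancing time (a new reading comes with each control period).
- get_image(name): name is "scene" or "top" or "wrist"; returns the picture (400x640x3 uint8, red, green, blue); there is no depth.
- calibration(name): a dict with "fx", "fy", "cx", "cy" (pixels), "k1" (the pictures are not rectified: a ray, as slopes to the right and down, at radius r is drawn at 1 + k1 r^2 times it, then the intrinsics apply), "world_from_camera" (4x4, takes a point from camera to world coordinates). Camera axes: x right, y down, z forward; pixel columns grow to the right and rows downward; lengths in mm; the calibration is good to about 2 mm. A picture is of the moment at which its call begins: read the wrist's pose just before it. calibration takes no time and is no camera call; for the wrist camera it gives the pose at the moment of the call.
- finish_job(): hands the job in, once; it reports no verdict.
The state is a dict: "clock": time; "qpos": joint angles; "qd": joint speeds; "tau": joint torques, N m; "eef_pos": TCP position; "tool_rot": TCP orientation; "force": force on the tool from outside, world axes, zero at the start; "torque": the same for the moment, N m; "width": finger opening in mm.
Only numpy, scipy, OpenCV 4.12 (cv2) and the standard library are available. Lean on these libraries where they do the work, as an engineer would, in place of code of your own. Each camera call takes 0.05 s, during which the arm holds its last target. There are 200 camera calls.

## Working session

There is one attempt and no reset: what is moved stays moved. The work goes in short steps, Python scripts to look and compute and a tool call to move; the robot and the scene stay as the last step left them, time stands still between calls to the robot, and variables do not carry over. Pictures are saved under pics/ and viewed, about 8 in all and at most 12, crops included, and the job is handed in when it is done.

Besides the shell and the picture viewer there is one more tool, called after "Emit:" by a JSON object that holds its "name" and its "arguments". apply_moves: Moves the arm, as the interface text tells. Its arguments: {"type":"object","properties":{"targets":{"type":"array"},"jaw":{"type":"number"}},"required":["targets"]}

```bash
ls; mkdir -p pics; python3 - <<'E'
from cell import *
import cv2,numpy as np
s=read_state();print({k:np.round(v,3).tolist() for k,v in s.items()})
a=get_image("scene");b=get_image("top")
cv2.imwrite("pics/s.png",a[:,:,::-1]);cv2.imwrite("pics/t.png",b[:,:,::-1])
for n in("scene","top","wrist"):
    c=calibration(n);print(n,{k:np.round(v,4).tolist() for k,v in c.items()})
E
```

```text
pics
{'clock': 0.0, 'qpos': [1.09, 0.629, 0.038, 1.518, -0.027, 0.996, -0.02], 'qd': [-0.001, 0.001, -0.001, 0.001, -0.002, 0.002, -0.001], 'tau': [0.001, -56.339, 1.227, -19.344, 0.011, 0.011, -0.0], 'eef_pos': [261.742, -594.302, 230.364], 'tool_rot': [-1.573, 0.0, -2.727], 'force': [0.511, 0.374, -0.531], 'torque': [0.002, 0.017, -0.047], 'width': 85.911}
scene {'fx': 462.9714, 'fy': 462.9714, 'cx': 322.5452, 'cy': 201.6068, 'k1': -0.0528, 'world_from_camera': [[-0.742, 0.5095, -0.4356, 1033.5298], [0.6703, 0.5745, -0.4698, 525.7563], [0.0109, -0.6406, -0.7678, 869.7695], [0.0, 0.0, 0.0, 1.0]]}
top {'fx': 461.4932, 'fy': 461.4932, 'cx': 320.6578, 'cy': 202.2159, 'k1': -0.0348, 'world_from_camera': [[0.02, -0.9894, 0.1441, 409.7452], [-0.9998, -0.0208, -0.0045, 10.6381], [0.0074, -0.144, -0.9895, 1242.8962], [0.0, 0.0, 0.0, 1.0]]}
wrist {'fx': 316.4818, 'fy': 316.4818, 'cx': 321.1574, 'cy': 197.7873, 'k1': -0.043, 'world_from_camera': [[0.4017, -0.87, -0.2859, 335.8037], [-0.9157, -0.3822, -0.1236, -562.3161], [-0.0017, 0.3115, -0.9502, 371.939], [0.0, 0.0, 0.0, 1.0]]}
```

View pics/t.png

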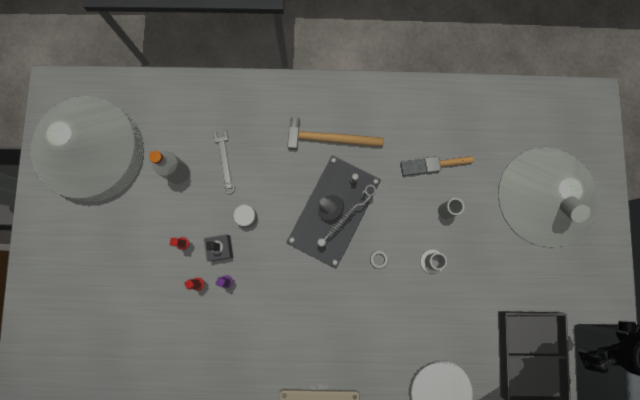

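View pics/s.png

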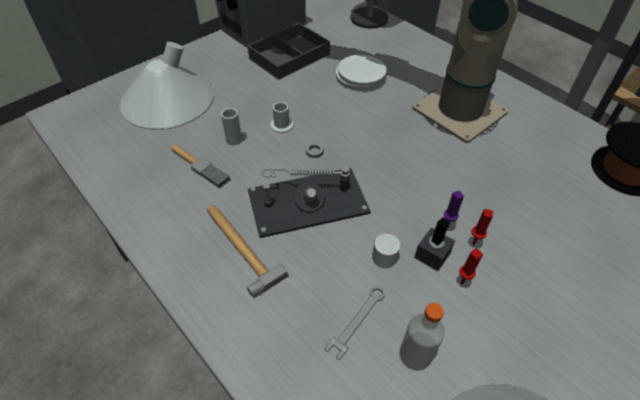

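Top view: the stub (white flange) is at (434,261); its look-alike, the plain tube, is at (453,208). The black puller in its stand is at (218,247), with look-alikes purple (226,282) and red (179,242) and (195,284). The jig is at (333,210). I'm choosing the flanged stub and the black puller, and will check both in a close crop.

```bash
cat > h.py <<'E'
import numpy as np,cv2
from cell import *
from scipy.spatial.transform import Rotation as R
def ray(c,u,v):
    x,y=(u-c["cx"])/c["fx"],(v-c["cy"])/c["fy"]
    p=cv2.undistortPoints(np.array([[[u,v]]],float),np.array([[c["fx"],0,c["cx"]],[0,c["fy"],c["cy"]],[0,0,1]]),np.array([c["k1"],0,0,0]))[0,0]
    M=np.array(c["world_from_camera"]);d=M[:3,:3]@[p[0],p[1],1]
    return M[:3,3],d
def atz(c,u,v,z):
    o,d=ray(c,u,v);return o+d*(z-o[2])/d[2]
def proj(c,P):
    M=np.linalg.inv(np.array(c["world_from_camera"]));q=M[:3,:3]@np.array(P,float)+M[:3,3]
    x,y=q[0]/q[2],q[1]/q[2];k=1+c["k1"]*(x*x+y*y)
    return np.array([c["fx"]*x*k+c["cx"],c["fy"]*y*k+c["cy"]])
def move(p1,Rm=None):
    s=read_state();T=R.from_euler("xyz",s["tool_rot"])
    d=T.inv().apply(np.array(p1)-s["eef_pos"])/40
    r=np.zeros(3) if Rm is None else (T.inv()*Rm).as_rotvec()/np.radians(8)
    return d,r
E
python3 - <<'E'
import cv2,numpy as np
t=cv2.imread("pics/t.png");s=cv2.imread("pics/s.png")
f=lambda im,x,y,w,h,k:cv2.resize(im[y:y+h,x:x+w],None,fx=k,fy=k,interpolation=cv2.INTER_CUBIC)
A=np.zeros((600,800,3),np.uint8)
A[:480,:400]=f(t,284,152,100,120,4)      # top jig x4
A[:320,400:800]=f(s,245,155,133,84,4)[:320,:400] if 0 else cv2.resize(s[160:240,245:345],(400,320),interpolation=cv2.INTER_CUBIC)
A[320:580,400:600]=cv2.resize(t[200:265,200:250],(200,260),interpolation=cv2.INTER_CUBIC)
A[320:580,600:800]=cv2.resize(t[215:280,410:460],(200,260),interpolation=cv2.INTER_CUBIC)
A=cv2.convertScaleAbs(A,alpha=1.5,beta=10)
cv2.imwrite("pics/c1.png",A)
E
```

```text
(no output)
```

View pics/c1.png

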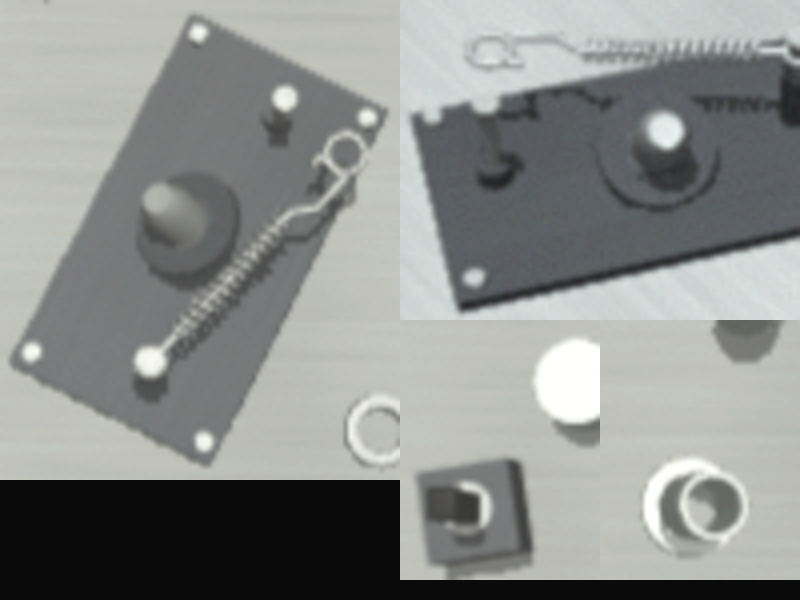

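```bash
python3 - <<'E'
from h import *
np.set_printoptions(precision=1,suppress=True)
t=calibration("top");s=calibration("scene")
T=lambda u,v,x0,y0,a,b,z:atz(t,x0+(u-a+.5)/4-.5,y0+(v-b+.5)/4-.5,z)
J=lambda u,v,z:T(u,v,284,152,0,0,z)
pv=J(150,361,83);po=J(285,97,80);ey=J(345,153,68);seat=J(188,230,36);tip=J(157,198,74)
print("pivot",pv,"post",po,"eye",ey,"seat",seat,"tip",tip)
print("dpp",np.linalg.norm((po-pv)[:2]),"dpe",np.linalg.norm((ey-pv)[:2]))
print("lean dir",np.degrees(np.arctan2(*(tip-seat)[[1,0]])),np.linalg.norm((tip-seat)[:2]))
print("post dir",np.degrees(np.arctan2(*(po-pv)[[1,0]])),"eye dir",np.degrees(np.arctan2(*(ey-pv)[[1,0]])))
S=lambda u,v,z:atz(s,245+(u-400+.5)/4-.5,160+(v+.5)/4-.5,z)
print("scene post",S(485,100,80),"eye",S(489,50,68),"tip",S(663,130,74))
print("screws",[J(*p,12) for p in((199,33),(368,117),(32,352),(204,441))])
print("stand collar",T(470,508,200,200,400,320,56),"handle top",T(440,503,200,200,400,320,126))
print("stand mouth corners",[T(*p,200,200,400,320,50) for p in((417,474),(517,459),(530,552),(431,567))])
print("stub top",T(714,508,410,215,600,320,66),"flange",T(690,506,410,215,600,320,4))
for n,u,v,z in(("tube",454,207,95),("ring",379,260,14),("billet",245,216,55)):print(n,atz(t,u,v,z))
for n,u,v,z in(("stub",280,107,66),("handletop",441,222,126)):print("scene",n,atz(s,u,v,z))
E
```

```text
pivot [478.2   2.2  83. ] post [649.4 -81.2  80. ] eye [ 615.8 -121.3   68. ] seat [567.7 -21.5  36. ] tip [582.9  -0.3  74. ]
dpp 190.42882842500867 dpe 184.90637670736936
lean dir 54.24901425752736 26.127052174186314
post dir -25.96984396563135 eye dir -41.90237536483929
scene post [648.6 -81.1  80. ] eye [ 616.6 -120.5   68. ] tip [584.   -0.4  74. ]
screws [array([706.7, -27.3,  12. ]), array([ 650.8, -143.1,   12. ]), array([486.7,  80.4,  12. ]), array([430.2, -35.1,  12. ])]
stand collar [462.  268.4  56. ] handle top [461.5 271.5 126. ]
stand mouth corners [array([483.4, 305.1,  50. ]), array([494.5, 240.9,  50. ]), array([434.9, 229.7,  50. ]), array([424. , 292.9,  50. ])]
stub top [ 434.9 -296.2   66. ] flange [ 437.3 -296.3    4. ]
tube [ 571.8 -331.1   95. ]
ring [ 437.4 -152.5   14. ]
billet [542.6 200.4  55. ]
scene stub [ 439.  -292.7   66. ]
scene handletop [467.7 270.5 126. ]
```

```bash
cat >> h.py <<'E'
def down(az): # tool down, jaw axis z at azimuth az (deg)
    return R.from_euler("xyz",[-np.pi/2,0,np.radians(az-90)])
def lean(az_lean,az_jaw,tilt=30): # tool y = -(axis leaning toward az_lean)
    ax=np.array([np.sin(np.radians(tilt))*np.cos(np.radians(az_lean)),np.sin(np.radians(tilt))*np.sin(np.radians(az_lean)),np.cos(np.radians(tilt))])
    y=-ax;z=np.array([np.cos(np.radians(az_jaw)),np.sin(np.radians(az_jaw)),0]);z-=y*(z@y);z/=np.linalg.norm(z)
    return R.from_matrix(np.array([np.cross(y,z),y,z]).T)
def plan(p1,R1=None,n=None,start=None):
    s=read_state()
    p0,T=(np.array(s["eef_pos"]),R.from_euler("xyz",s["tool_rot"])) if start is None else start
    R1=T if R1 is None else R1;p1=np.array(p1,float)
    rv=(T.inv()*R1).as_rotvec()
    n=n or int(np.ceil(max(np.linalg.norm(p1-p0)/39,np.linalg.norm(rv)/np.radians(7.9))))
    for i in range(n):
        Ti=T*R.from_rotvec(rv*i/n)
        d=Ti.inv().apply((p1-p0)/n)/40
        print(np.round(np.r_[d,rv/n/np.radians(8)],2).tolist(),end=",\n")
    return p1,R1
E
python3 - <<'E'
from h import *
plan((437,-295,185),down(-36))
E
```

```text
[-0.78, 0.13, -0.56, 0.0, -0.42, -0.0],
[-0.81, 0.13, -0.52, 0.0, -0.42, -0.0],
[-0.84, 0.13, -0.47, 0.0, -0.42, -0.0],
[-0.87, 0.13, -0.42, 0.0, -0.42, -0.0],
[-0.89, 0.13, -0.37, 0.0, -0.42, -0.0],
[-0.91, 0.13, -0.32, 0.0, -0.42, -0.0],
[-0.93, 0.13, -0.26, 0.0, -0.42, -0.0],
[-0.94, 0.13, -0.21, 0.0, -0.42, -0.0],
[-0.95, 0.13, -0.15, 0.0, -0.42, -0.0],
```

Emit:
{"name": "apply_moves", "arguments": {"targets": [[-0.78,0.13,-0.56,0,-0.42,0],[-0.81,0.13,-0.52,0,-0.42,0],[-0.84,0.13,-0.47,0,-0.42,0],[-0.87,0.13,-0.42,0,-0.42,0],[-0.89,0.13,-0.37,0,-0.42,0],[-0.91,0.13,-0.32,0,-0.42,0],[-0.93,0.13,-0.26,0,-0.42,0],[-0.94,0.13,-0.21,0,-0.42,0],[-0.95,0.13,-0.15,0,-0.42,0],[0,0,0,0,0,0],[0,0,0,0,0,0]], "jaw": 1}}

```text
clock: 1.48
eef_pos: [436.4, -296.0, 184.4]
tool_rot: [-1.571, -0.001, -2.2]
force: [-0.5, -0.5, 0.8]
width: 86.0
```

```bash
python3 - <<'E'
from h import *
np.set_printoptions(precision=1,suppress=True)
s=read_state();print(s["eef_pos"],s["tool_rot"],s["clock"]);c=calibration("wrist");im=get_image("wrist")
cv2.imwrite("pics/w1.png",im[:,:,::-1])
print(proj(c,(437,-295,66)),proj(c,(437,-295,0)),proj(c,(568,-20,36)))
E
```

```text
[ 436.4 -296.   184.4] [-1.6 -0.  -2.2] 1.475
[320.5 191.2] [320.6 172.9] [ 242.3 -217.9]
```

View pics/w1.png

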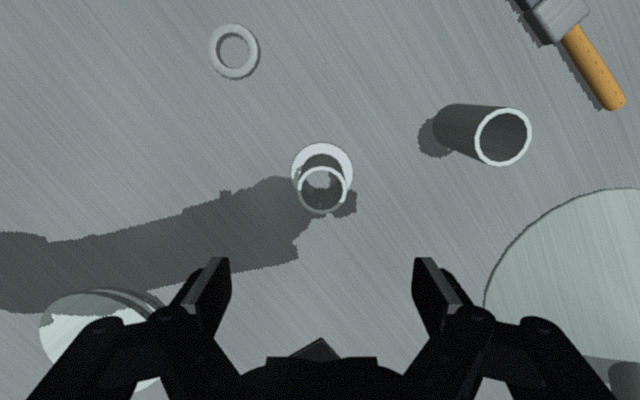

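The plain tube is at (503,137). The stub, with its white flange and its rim at (321,190), is within about 1 px of the prediction, so I'm descending to grip it.

Emit:
{"name": "apply_moves", "arguments": {"targets": [[0,0.98,0,0,0,0],[0,0.98,0,0,0,0],[0.02,0.98,-0.01,0,0,0],[0,0.98,0,0,0,0],[0,0,0,0,0,0],[0,0,0,0,0,0]]}}

```text
clock: 2.28
eef_pos: [436.4, -297.0, 28.7]
tool_rot: [-1.569, -0.0, -2.2]
force: [1.0, 1.0, 0.3]
width: 85.5
```

Emit:
{"name": "apply_moves", "arguments": {"targets": [[0,0,0,0,0,0],[0,0,0,0,0,0],[0,0,0,0,0,0],[0,0,0,0,0,0],[0,0,0,0,0,0],[0,0,0,0,0,0]], "jaw": -1}}

```text
clock: 3.02
eef_pos: [436.7, -296.3, 29.1]
tool_rot: [-1.569, 0.0, -2.2]
force: [-1.2, 1.0, 8.3]
width: 42.4
```

Emit:
{"name": "apply_moves", "arguments": {"targets": [[0,-0.9,0,0,0,0],[0,-0.9,0,0,0,0],[0,-0.9,0,0,0,0],[0,-0.9,0,0,0,0],[0,-0.9,0,0,0,0],[0,0,0,0,0,0],[0,0,0,0,0,0]]}}

```text
clock: 3.9
eef_pos: [435.3, -295.4, 207.0]
tool_rot: [-1.572, -0.0, -2.199]
force: [0.3, -0.0, -2.8]
width: 42.4
```

```bash
python3 - <<'E'
from h import *
plan((530,-110,215))
E
```

```text
[-0.86, -0.03, -0.13, 0.0, 0.0, 0.0],
[-0.86, -0.03, -0.13, 0.0, 0.0, 0.0],
[-0.86, -0.03, -0.13, 0.0, 0.0, 0.0],
[-0.86, -0.03, -0.13, 0.0, 0.0, 0.0],
[-0.86, -0.03, -0.13, 0.0, 0.0, 0.0],
[-0.86, -0.03, -0.13, 0.0, 0.0, 0.0],
```

Emit:
{"name": "apply_moves", "arguments": {"targets": [[-0.86,-0.03,-0.13,0,0,0],[-0.86,-0.03,-0.13,0,0,0],[-0.86,-0.03,-0.13,0,0,0],[-0.86,-0.03,-0.13,0,0,0],[-0.86,-0.03,-0.13,0,0,0],[-0.86,-0.03,-0.13,0,0,0],[0,0,0,0,0,0],[0,0,0,0,0,0]]}}

```text
clock: 4.9
eef_pos: [531.0, -110.9, 213.5]
tool_rot: [-1.573, -0.002, -2.199]
force: [0.1, -0.1, -3.7]
width: 42.4
```

```bash
python3 - <<'E'
from h import *
import json
np.set_printoptions(precision=1,suppress=True)
s=read_state();print(s["eef_pos"],s["tool_rot"]);c=calibration("wrist");im=get_image("wrist")
json.dump({k:np.array(v).tolist() for k,v in c.items()},open("w2.json","w"))
im=cv2.resize(im,(800,500),interpolation=cv2.INTER_CUBIC)
cv2.imwrite("pics/w2.png",cv2.convertScaleAbs(im[:,:,::-1],alpha=1.5))
E
```

```text
[ 531.  -110.9  213.5] [-1.6 -0.  -2.2]
```

View pics/w2.png

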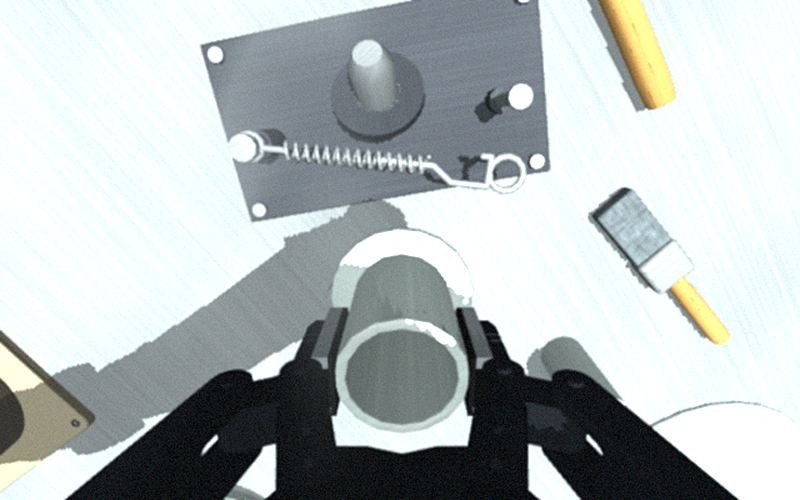

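```bash
python3 - <<'E'
from h import *
import json
from scipy.optimize import least_squares
np.set_printoptions(precision=1,suppress=True)
c=json.load(open("w2.json"));t=calibration("top");s=calibration("scene")
W=lambda u,v:((u+.5)*.8-.5,(v+.5)*.8-.5)
w=lambda u,v,z:atz(c,*W(u,v),z)
print("pivot",w(245,146,83),"post",w(520,96,80),"eye",w(507,173,68),"tip",w(368,52,74))
S=lambda u,v:(245+(u-400+.5)/4-.5,160+(v+.5)/4-.5); T=lambda u,v:(284+(u+.5)/4-.5,152+(v+.5)/4-.5)
a=np.linspace(0,2*np.pi,181)
def model(p):
    x,y,az=p;th=np.radians(30);ax=np.array([np.sin(th)*np.cos(az),np.sin(th)*np.sin(az),np.cos(th)])
    e1=np.array([-np.sin(az),np.cos(az),0]);e2=np.cross(ax,e1);o=np.array([x,y,36.])
    return o,ax,o+36*(np.cos(a)[:,None]*e1+np.sin(a)[:,None]*e2)
def res(p):
    o,ax,ci=model(p);tip=o+44*ax;r=[]
    for cam,uv,k in((c,W(368,52),1),(t,T(157,198),1.5),(s,S(663,130),1.5)): r+=list((proj(cam,tip)-uv)*k)
    q=np.array([proj(c,x) for x in ci])
    r+=[q[:,0].min()-331*.8,q[:,0].max()-423*.8,q[:,1].max()-137*.8]
    q=np.array([proj(t,x) for x in ci])
    r+=[1.5*(q[:,0].max()-(284+60)),1.5*(q[:,1].max()-(152+72)),1.5*(q[:,1].min()-(152+43))]
    return np.array(r)
f=least_squares(res,[570,-20,1.0]);print(f.x[:2],np.degrees(f.x[2]),f.fun)
E
```

```text
pivot [482.8   2.   83. ] post [649.4 -80.2  80. ] eye [ 617.6 -121.2   68. ] tip [585.    0.1  74. ]
[572.9 -20.1] 60.955606161907326 [-0.7  2.2  0.4 -0.4  0.  -0.4 -1.9  0.2  0.1 -1.9 -6.  -0.6]
```

```bash
python3 - <<'E'
from h import *
ax=np.array([.227,.4455,.866]);seat=np.array([574,-19.8,36])
plan(seat+120*ax,lean(63,-27))
E
```

```text
[-0.79, 0.37, -0.14, 0.06, -0.22, -0.75],
[-0.83, 0.28, -0.12, 0.06, -0.22, -0.75],
[-0.86, 0.19, -0.1, 0.06, -0.22, -0.75],
[-0.88, 0.1, -0.07, 0.06, -0.22, -0.75],
[-0.89, 0.01, -0.04, 0.06, -0.22, -0.75],
```

Emit:
{"name": "apply_moves", "arguments": {"targets": [[-0.79,0.37,-0.14,0.06,-0.22,-0.75],[-0.83,0.28,-0.12,0.06,-0.22,-0.75],[-0.86,0.19,-0.1,0.06,-0.22,-0.75],[-0.88,0.1,-0.07,0.06,-0.22,-0.75],[-0.89,0.01,-0.04,0.06,-0.22,-0.75],[0,0,0,0,0,0],[0,0,0,0,0,0],[0,0,0,0,0,0]]}}

```text
clock: 5.95
eef_pos: [602.6, 32.0, 142.2]
tool_rot: [-1.568, -0.525, -2.046]
force: [0.7, -0.3, -1.8]
width: 42.0
```

```bash
python3 - <<'E'
from h import *
np.set_printoptions(precision=3,suppress=True)
ax=np.array([.227,.4455,.866]);seat=np.array([574,-19.8,36])
s=read_state();T=R.from_euler("xyz",s["tool_rot"]);print(s["eef_pos"],T.as_matrix()[:,1],s["qpos"])
plan(seat+120*ax,lean(63,-27),n=1)
im=np.hstack([cv2.resize(get_image(n)[y:y+h,x:x+w],(400,300),interpolation=cv2.INTER_CUBIC) for n,x,y,w,h in(("top",280,140,120,90),("scene",240,110,160,120))])
cv2.imwrite("pics/p1.png",cv2.convertScaleAbs(im[:,:,::-1],alpha=1.4))
E
```

```text
[602.598  32.016 142.203] [-0.227 -0.447 -0.865] [-0.33   0.86   0.038  1.447  0.36   1.237 -0.963]
[-0.05, 0.04, -0.05, -0.0, -0.03, 0.01],
```

View pics/p1.png

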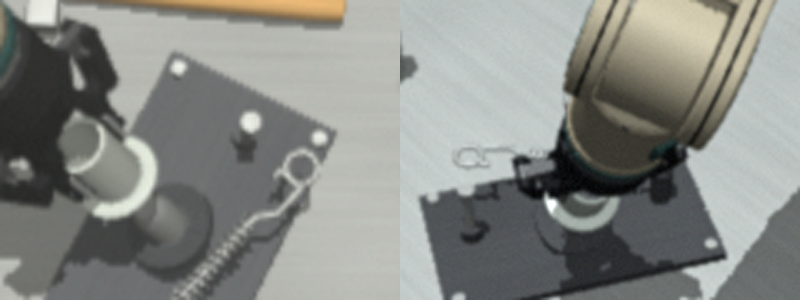

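The top crop shows the held stub coaxial with the spigot, so I'm inserting.

Emit:
{"name": "apply_moves", "arguments": {"targets": [[-0.03,0.5,-0.03,0,0,0],[0,0.5,0,0,0,0],[0,0.3,0,0,0,0],[0,0.25,0,0,0,0],[0,0.2,0,0,0,0],[0,0,0,0,0,0]]}}

```text
clock: 6.8
eef_pos: [585.7, 4.4, 79.8]
tool_rot: [-1.571, -0.526, -2.042]
force: [-0.5, -0.5, -2.8]
width: 42.4
```

Emit:
{"name": "apply_moves", "arguments": {"targets": [[0,0.2,0,0,0,0],[0,0.15,0,0,0,0],[0,0.1,0,0,0,0],[0,0,0,0,0,0]]}}

```text
clock: 7.3
eef_pos: [581.5, -3.8, 64.1]
tool_rot: [-1.571, -0.526, -2.042]
force: [-1.7, -2.6, -3.0]
width: 42.2
```

Emit:
{"name": "apply_moves", "arguments": {"targets": [[0,0.06,0,0,0,0],[0,0.05,0,0,0,0],[0,0,0,0,0,0]]}}

```text
clock: 7.68
eef_pos: [581.1, -5.0, 61.7]
tool_rot: [-1.57, -0.525, -2.042]
force: [-3.2, 0.1, 6.9]
width: 42.3
```

Emit:
{"name": "apply_moves", "arguments": {"targets": [[0,0.05,0,0,0,0],[0,0.05,0,0,0,0],[0,0,0,0,0,0]]}}

```text
clock: 8.05
eef_pos: [581.0, -5.3, 61.0]
tool_rot: [-1.568, -0.524, -2.043]
force: [-4.0, 6.2, 23.0]
width: 42.4
```

Emit:
{"name": "apply_moves", "arguments": {"targets": [[0,-0.04,0,0,0,0],[0,0,0,0,0,0],[0,0,0,0,0,0],[0,0,0,0,0,0],[0,0,0,0,0,0]], "jaw": 0.6}}

```text
clock: 8.68
eef_pos: [580.4, -6.3, 58.3]
tool_rot: [-1.57, -0.525, -2.042]
force: [-0.1, -0.2, 1.2]
width: 68.1
```

Emit:
{"name": "apply_moves", "arguments": {"targets": [[0,-0.4,0,0,0,0],[0,-0.8,0,0,0,0],[0,-0.9,0,0,0,0],[0,-0.9,0,0,0,0],[0,0,0,0,0,0]]}}

```text
clock: 9.3
eef_pos: [610.2, 50.2, 165.4]
tool_rot: [-1.565, -0.519, -2.042]
force: [-0.3, -0.1, 0.4]
width: 68.7
```

```bash
python3 - <<'E'
from h import *
st=plan((463,269,210),down(0),n=10)
s=read_state();print(s["eef_pos"],s["clock"],s["width"])
t=calibration("top");s=calibration("scene")
im=np.hstack([cv2.resize(get_image(n)[y:y+h,x:x+w],(400,300),interpolation=cv2.INTER_CUBIC) for n,x,y,w,h in(("top",280,150,120,90),("scene",240,140,160,120))])
cv2.imwrite("pics/p2.png",cv2.convertScaleAbs(im[:,:,::-1],alpha=1.4))
ax=np.array([.227,.4455,.866]);seat=np.array([574,-19.8,36])
for k in(6,66):
  for c,x,y,f in((t,280,150,3.333),(s,240,140,2.5)):
    print(k,(proj(c,seat+k*ax)-[x,y])*f)
E
```

```text
[-0.22, -0.26, -0.57, 0.08, -0.33, 0.37],
[-0.26, -0.25, -0.56, 0.08, -0.33, 0.37],
[-0.3, -0.25, -0.54, 0.08, -0.33, 0.37],
[-0.34, -0.24, -0.53, 0.08, -0.33, 0.37],
[-0.37, -0.22, -0.51, 0.08, -0.33, 0.37],
[-0.41, -0.21, -0.49, 0.08, -0.33, 0.37],
[-0.44, -0.19, -0.47, 0.08, -0.33, 0.37],
[-0.47, -0.18, -0.44, 0.08, -0.33, 0.37],
[-0.5, -0.16, -0.42, 0.08, -0.33, 0.37],
[-0.52, -0.13, -0.39, 0.08, -0.33, 0.37],
[610.16283     50.24254715 165.43864888] 9.3 68.70240994842015
6 [163.58484658 186.42453508]
6 [171.46054865 138.53890965]
66 [130.32376187 158.51196814]
66 [178.87409532 125.34677901]
```

View pics/p2.png

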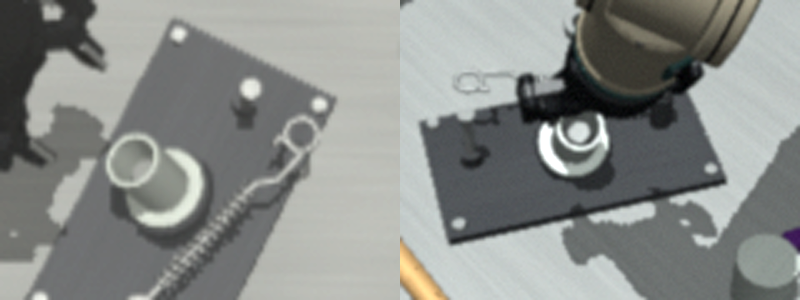

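The stub is seated: flange at (165,187) and rim at (132,160), against predicted (164,186) and (130,159). On to the puller.

```bash
python3 - <<'E'
from h import *
plan((463,269,200),down(10),n=10)
E
```

```text
[-0.24, -0.25, -0.57, 0.12, -0.45, 0.36],
[-0.29, -0.24, -0.55, 0.12, -0.45, 0.36],
[-0.33, -0.24, -0.53, 0.12, -0.45, 0.36],
[-0.38, -0.23, -0.5, 0.12, -0.45, 0.36],
[-0.42, -0.21, -0.47, 0.12, -0.45, 0.36],
[-0.46, -0.2, -0.44, 0.12, -0.45, 0.36],
[-0.49, -0.18, -0.41, 0.12, -0.45, 0.36],
[-0.53, -0.16, -0.37, 0.12, -0.45, 0.36],
[-0.56, -0.14, -0.34, 0.12, -0.45, 0.36],
[-0.58, -0.12, -0.3, 0.12, -0.45, 0.36],
```

Emit:
{"name": "apply_moves", "arguments": {"targets": [[-0.24,-0.25,-0.57,0.12,-0.45,0.36],[-0.29,-0.24,-0.55,0.12,-0.45,0.36],[-0.33,-0.24,-0.53,0.12,-0.45,0.36],[-0.38,-0.23,-0.5,0.12,-0.45,0.36],[-0.42,-0.21,-0.47,0.12,-0.45,0.36],[-0.46,-0.2,-0.44,0.12,-0.45,0.36],[-0.49,-0.18,-0.41,0.12,-0.45,0.36],[-0.53,-0.16,-0.37,0.12,-0.45,0.36],[-0.56,-0.14,-0.34,0.12,-0.45,0.36],[-0.58,-0.12,-0.3,0.12,-0.45,0.36],[0,0,0,0,0,0],[0,0,0,0,0,0]]}}

```text
clock: 10.9
eef_pos: [464.6, 267.5, 198.5]
tool_rot: [-1.573, -0.006, -1.401]
force: [0.4, -0.1, -0.5]
width: 68.2
```

```bash
python3 - <<'E'
from h import *
np.set_printoptions(precision=2,suppress=True)
s=read_state();print(s["eef_pos"],s["tool_rot"],s["qpos"]);c=calibration("wrist");im=get_image("wrist")
import json
json.dump({k:np.array(v).tolist() for k,v in c.items()},open("w3.json","w"))
for z in(126,56,50,):print(z,proj(c,(463,269,z)))
cv2.imwrite("pics/w3.png",cv2.convertScaleAbs(im[:,:,::-1],alpha=1.6))
E
```

```text
[464.58 267.48 198.54] [-1.57 -0.01 -1.4 ] [-0.35  0.53 -0.34  1.86  0.24  0.8  -0.64]
126 [318.69 207.78]
56 [319.42 181.63]
50 [319.47 179.93]
```

View pics/w3.png

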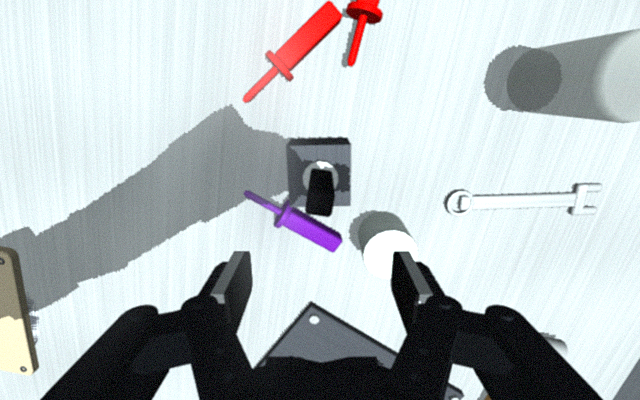

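Black puller: handle top face at about (319,201), in the stand centred at (319,175). The purple and red look-alikes now lie flat beside it, below finger height. They stood on their pins in the first pictures and have toppled. I'll refine the puller's y to about 272 and descend.

```bash
python3 - <<'E'
from h import *
plan((463.5,272,61),down(10))
c=calibration("wrist")
print([np.round(atz(c,u,v,15)) for u,v in((245,192),(340,245))],np.round(np.array(c["world_from_camera"])[:3,3]))
E
```

```text
[-0.03, 0.86, -0.0, 0.0, -0.01, 0.01],
[-0.03, 0.86, -0.0, 0.0, -0.01, 0.01],
[-0.03, 0.86, -0.0, 0.0, -0.01, 0.01],
[-0.03, 0.86, -0.0, 0.0, -0.01, 0.01],
[array([388., 233.,  15.]), array([500., 188.,  15.])] [452. 347. 340.]
```

Emit:
{"name": "apply_moves", "arguments": {"targets": [[-0.03,0.86,0,0,0,0],[-0.03,0.86,0,0,0,0],[-0.03,0.86,0,0,0,0.04],[-0.03,0.86,0,0,0,0],[0,0,0,0,0,0],[0,0,0,0,0,0]]}}

```text
clock: 11.7
eef_pos: [463.8, 273.5, 62.2]
tool_rot: [-1.572, 0.002, -1.399]
force: [0.1, -0.5, -0.1]
width: 68.2
```

Emit:
{"name": "apply_moves", "arguments": {"targets": [[0,0,0,0,0,0],[0,0,0,0,0,0],[0,0,0,0,0,0],[0,0,0,0,0,0],[0,0,0,0,0,0],[0,0,0,0,0,0]], "jaw": -1}}

```text
clock: 12.45
eef_pos: [463.6, 273.6, 62.5]
tool_rot: [-1.571, 0.002, -1.399]
force: [-0.9, -0.5, 6.1]
width: 19.5
```

```bash
python3 - <<'E'
from h import *
T=R.from_euler("xyz",read_state()["tool_rot"])
plan((616.6,-121,200),down(-34),n=12,start=(np.array([463.6,273.6,200]),T))
E
```

```text
[0.86, -0.0, 0.17, 0.0, 0.46, -0.0],
[0.85, -0.0, 0.23, 0.0, 0.46, -0.0],
[0.84, -0.0, 0.28, 0.0, 0.46, -0.0],
[0.82, -0.0, 0.33, 0.0, 0.46, -0.0],
[0.79, -0.0, 0.39, 0.0, 0.46, -0.0],
[0.77, -0.0, 0.44, 0.0, 0.46, -0.0],
[0.74, -0.0, 0.48, 0.0, 0.46, -0.0],
[0.7, -0.0, 0.53, 0.0, 0.46, -0.0],
[0.67, -0.0, 0.57, 0.0, 0.46, -0.0],
[0.63, -0.0, 0.61, 0.0, 0.46, -0.0],
[0.59, -0.0, 0.65, 0.0, 0.46, -0.0],
[0.55, -0.0, 0.69, 0.0, 0.46, -0.0],
```

Emit:
{"name": "apply_moves", "arguments": {"targets": [[0,-0.4,0,0,0,0],[0,-0.75,0,0,0,0],[0,-0.75,0,0,0,0],[0,-0.75,0,0,0,0],[0,-0.75,0,0,0,0],[0,0,0,0,0,0]]}}

```text
clock: 13.2
eef_pos: [464.6, 274.1, 200.3]
tool_rot: [-1.567, 0.004, -1.399]
force: [-0.2, -0.1, -1.8]
width: 19.3
```

Emit:
{"name": "apply_moves", "arguments": {"targets": [[0.86,0,0.17,0,0.46,0],[0.85,0,0.23,0,0.46,0],[0.84,0,0.28,0,0.46,0],[0.82,0,0.33,0,0.46,0],[0.79,0,0.39,0,0.46,0],[0.77,0,0.44,0,0.46,0],[0.74,0,0.48,0,0.46,0],[0.7,0,0.53,0,0.46,0],[0.67,0,0.57,0,0.46,0],[0.63,0,0.61,0,0.46,0],[0.59,0,0.65,0,0.46,0],[0.55,0,0.69,0,0.46,0]]}}

```text
clock: 14.7
eef_pos: [614.2, -122.5, 195.4]
tool_rot: [-1.576, -0.001, -2.171]
force: [1.1, 1.4, -2.0]
width: 19.0
```

```bash
python3 - <<'E'
from h import *
plan((616.6,-121,150),down(-34),n=2)
E
```

```text
[-0.03, 0.57, 0.02, 0.02, -0.03, 0.0],
[-0.03, 0.57, 0.02, 0.02, -0.03, 0.0],
```

Emit:
{"name": "apply_moves", "arguments": {"targets": [[-0.03,0.57,0.02,0.02,-0.03,0],[-0.03,0.57,0.02,0.02,-0.03,0],[0,0,0,0,0,0],[0,0,0,0,0,0],[0,0,0,0,0,0]]}}

```text
clock: 15.32
eef_pos: [618.1, -120.5, 151.9]
tool_rot: [-1.566, 0.001, -2.161]
force: [-0.2, 0.7, -0.7]
width: 19.4
```

```bash
python3 - <<'E'
from h import *
np.set_printoptions(precision=2,suppress=True)
s=read_state();print(s["eef_pos"],s["tool_rot"]);c=calibration("wrist");p=np.array(s["eef_pos"])
ims=[]
W=get_image("wrist");S=get_image("scene");sc=calibration("scene")
ims=np.hstack([cv2.resize(W[100:300,220:420],(400,400),interpolation=cv2.INTER_CUBIC),cv2.resize(S[120:220,220:320],(400,400),interpolation=cv2.INTER_CUBIC)])
cv2.imwrite("pics/e1.png",cv2.convertScaleAbs(ims[:,:,::-1],alpha=1.6))
for n,P in(("tip",p-[0,0,57.5]),("eye",(616.6,-121,68)),("post",(649.2,-81,80))):
  print(n,(proj(c,P)-[220,100])*2,(proj(sc,P)-[220,120])*4+[400,0])
import json
json.dump({k:np.array(v).tolist() for k,v in c.items()},open("w4.json","w"))
E
```

```text
[ 618.12 -120.49  151.91] [-1.57  0.   -2.16]
tip [200.09 238.4 ] [581.8  178.66]
eye [197.42 215.38] [587.   208.11]
post [211.14  83.55] [582.88 259.13]
```

View pics/e1.png

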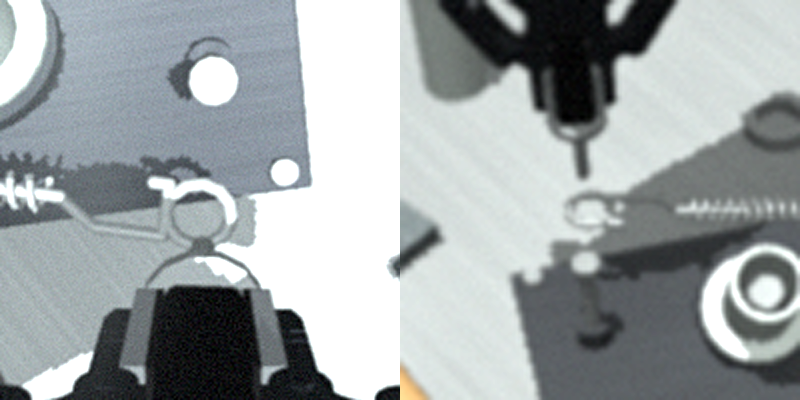

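The wrist crop shows the pin tip at (203,240) and the eye ring centred at (200,213), both within 3 px of prediction. The scene crop agrees, so I'm lowering the pin into the eye.

Emit:
{"name": "apply_moves", "arguments": {"targets": [[0,0.4,0,0,0,0],[0,0.4,0,0,0,0],[0,0.3,0,0,0,0],[0,0.2,0,0,0,0],[0,0,0,0,0,0],[0,0,0,0,0,0]]}}

```text
clock: 16.18
eef_pos: [618.1, -120.5, 99.2]
tool_rot: [-1.567, 0.001, -2.161]
force: [0.2, 0.4, -0.6]
width: 19.4
```

```bash
python3 - <<'E'
from h import *
T=R.from_euler("xyz",read_state()["tool_rot"])
plan((651.1,-149.5,99.5),T,n=4)
E
```

```text
[0.04, -0.0, 0.27, 0.0, 0.0, 0.0],
[0.04, -0.0, 0.27, 0.0, 0.0, 0.0],
[0.04, -0.0, 0.27, 0.0, 0.0, 0.0],
[0.04, -0.0, 0.27, 0.0, 0.0, 0.0],
```

Emit:
{"name": "apply_moves", "arguments": {"targets": [[0.04,0,0.27,0,0,0],[0.04,0,0.27,0,0,0],[0.04,0,0.27,0,0,0],[0.04,0,0.27,0,0,0],[0,0,0,0,0,0],[0,0,0,0,0,0]]}}

```text
clock: 16.92
eef_pos: [648.1, -148.0, 98.6]
tool_rot: [-1.574, 0.0, -2.161]
force: [-5.6, 4.9, 1.1]
width: 19.4
```

```bash
python3 - <<'E'
from h import *
np.set_printoptions(precision=2,suppress=True)
s=read_state();print(s["eef_pos"],s["force"],s["torque"]);c=calibration("wrist");sc=calibration("scene")
p=np.array(s["eef_pos"]);W=get_image("wrist");S=get_image("scene")
ims=np.hstack([cv2.resize(W[60:260,180:380],(400,400),interpolation=cv2.INTER_CUBIC),cv2.resize(S[120:220,220:320],(400,400),interpolation=cv2.INTER_CUBIC)])
cv2.imwrite("pics/e2.png",cv2.convertScaleAbs(ims[:,:,::-1],alpha=1.6))
pv=np.array([478.5,2.1]);d=(p[:2]-pv);d/=np.linalg.norm(d)
for r in(215,221,227):print(r,(proj(c,np.r_[pv+r*d,68])-[180,60])*2,(proj(sc,np.r_[pv+r*d,68])-[220,120])*4+[400,0])
print("post",(proj(c,(649.2,-81,80))-[180,60])*2)
E
```

```text
[ 648.11 -148.02   98.56] [-5.62  4.88  1.07] [ 1.36  1.56 -0.07]
215 [242.66 347.37] [536.5  208.94]
221 [262.68 349.86] [526.42 208.95]
227 [282.66 352.33] [516.34 208.96]
post [136.64 169.15]
```

View pics/e2.png

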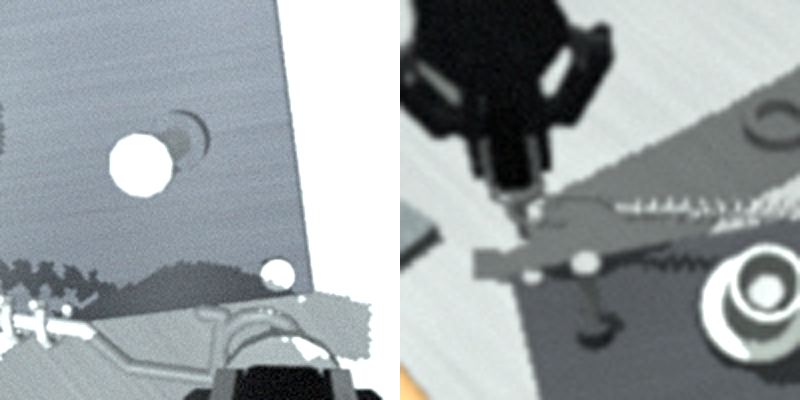

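```bash
python3 - <<'E'
from h import *
s=read_state();T=R.from_euler("xyz",s["tool_rot"]);st=(np.array(s["eef_pos"]),T)
pv=np.array([478.5,2.1])
for a in(-41.5,-38,-34,-30,-26.5,-25.2):
    r=232;P=np.r_[pv+r*np.array([np.cos(np.radians(a)),np.sin(np.radians(a))]),98.6]
    st=plan(P,T,n=1,start=st)
E
```

```text
[0.02, -0.0, 0.14, 0.0, 0.0, 0.0],
[-0.35, -0.0, 0.04, 0.0, 0.0, 0.0],
[-0.4, -0.0, 0.02, 0.0, 0.0, 0.0],
[-0.4, 0.0, -0.01, 0.0, 0.0, 0.0],
[-0.35, 0.0, -0.03, 0.0, 0.0, 0.0],
[-0.13, 0.0, -0.02, 0.0, 0.0, 0.0],
```

Emit:
{"name": "apply_moves", "arguments": {"targets": [[0.02,0,0.14,0,0,0],[0,0,0,0,0,0],[-0.35,0,0.04,0,0,0],[-0.4,0,0.02,0,0,0],[0,0,0,0,0,0]]}}

```text
clock: 17.65
eef_pos: [671.1, -125.9, 98.4]
tool_rot: [-1.576, 0.001, -2.158]
force: [-7.4, 4.2, 2.8]
width: 19.2
```

Emit:
{"name": "apply_moves", "arguments": {"targets": [[-0.2,0,-0.01,0,0,0],[-0.2,0,0,0,0,0],[-0.18,0,-0.02,0,0,0],[-0.17,0,-0.02,0,0,0],[0,0,0,0,0,0]]}}

```text
clock: 18.27
eef_pos: [685.2, -101.6, 98.3]
tool_rot: [-1.576, -0.001, -2.16]
force: [-7.5, 3.5, 2.0]
width: 19.2
```

Emit:
{"name": "apply_moves", "arguments": {"targets": [[-0.1,0,-0.01,0,0,0],[0,0,0,0,0,0],[0,0,0,0,0,0]]}}

```text
clock: 18.65
eef_pos: [686.7, -99.2, 98.2]
tool_rot: [-1.576, -0.002, -2.161]
force: [-8.1, 4.4, 2.3]
width: 19.4
```

```bash
python3 - <<'E'
from h import *
s=read_state();T=R.from_euler("xyz",s["tool_rot"]);st=(np.array(s["eef_pos"]),T)
pv=np.array([478.5,2.1])
for r,a in((231.5,-25.4),(220,-25.4),(213,-25.8)):
    P=np.r_[pv+r*np.array([np.cos(np.radians(a)),np.sin(np.radians(a))]),98.6]
    st=plan(P,T,n=1,start=st)
E
```

```text
[-0.05, -0.01, -0.01, 0.0, 0.0, 0.0],
[0.04, 0.0, -0.28, 0.0, 0.0, 0.0],
[0.06, 0.0, -0.17, 0.0, 0.0, 0.0],
```

Emit:
{"name": "apply_moves", "arguments": {"targets": [[-0.06,0,-0.01,0,0,0],[0,0,0,0,0,0],[0.02,0,-0.14,0,0,0],[0.02,0,-0.14,0,0,0],[0,0,0,0,0,0],[0,0,0,0,0,0]]}}

```text
clock: 19.4
eef_pos: [678.4, -92.7, 98.5]
tool_rot: [-1.574, -0.002, -2.161]
force: [-6.0, 2.6, 1.2]
width: 19.7
```

Emit:
{"name": "apply_moves", "arguments": {"targets": [[0.04,0,-0.1,0,0,0],[0,0,0,0,0,0],[0,0,0,0,0,0]]}}

```text
clock: 19.77
eef_pos: [674.4, -92.1, 98.5]
tool_rot: [-1.573, -0.002, -2.161]
force: [-6.6, 3.4, 1.1]
width: 19.7
```

Emit:
{"name": "apply_moves", "arguments": {"targets": [[0.02,0,-0.1,0,0,0],[0,0,0,0,0,0],[0,0,0,0,0,0]]}}

```text
clock: 20.15
eef_pos: [672.9, -91.5, 99.0]
tool_rot: [-1.567, 0.0, -2.161]
force: [-1.5, 0.6, -0.0]
width: 19.5
```

Emit:
{"name": "apply_moves", "arguments": {"targets": [[0.01,0,-0.08,0,0,0],[0,0,0,0,0,0],[0,0,0,0,0,0]]}}

```text
clock: 20.52
eef_pos: [670.3, -89.5, 99.3]
tool_rot: [-1.567, 0.001, -2.161]
force: [-0.9, 0.3, -1.3]
width: 19.4
```

Force fell from 7 N to about 1 N with the eye near 210 mm from the pivot, so the hook is carrying the spring. Lifting straight out.

Emit:
{"name": "apply_moves", "arguments": {"targets": [[0,-0.2,-0.03,0,0,0],[0,-0.3,0,0,0,0],[0,-0.4,0,0,0,0],[0,-0.5,0,0,0,0],[0,-0.6,0,0,0,0],[0,-0.6,0,0,0,0],[0,0,0,0,0,0]]}}

```text
clock: 21.4
eef_pos: [670.3, -88.8, 206.3]
tool_rot: [-1.563, 0.003, -2.161]
force: [0.9, 0.4, -1.9]
width: 19.5
```

```bash
python3 - <<'E'
from h import *
np.set_printoptions(precision=2,suppress=True)
s=read_state();print(s["eef_pos"],s["tool_rot"],s["clock"]);T=R.from_euler("xyz",s["tool_rot"])
c=calibration("wrist");sc=calibration("scene")
p=np.array(s["eef_pos"]);W=get_image("wrist");S=get_image("scene")
ims=np.hstack([cv2.resize(W[80:280,180:380],(400,400),interpolation=cv2.INTER_CUBIC),cv2.resize(S[120:220,220:320],(400,400),interpolation=cv2.INTER_CUBIC)])
cv2.imwrite("pics/e3.png",cv2.convertScaleAbs(ims[:,:,::-1],alpha=1.6))
for n,P in(("post",(649.2,-81,80)),("eye210",(667.2,-90,68)),("tip",p-[0,0,57.5])):print(n,(proj(c,P)-[180,80])*2,(proj(sc,P)-[220,120])*4+[400,0])
plan((463.6,273.6,200),down(10),n=12)
E
```

```text
[670.33 -88.83 206.27] [-1.56  0.   -2.16] 21.4
post [229.54 232.23] [582.88 259.13]
eye210 [274.55 218.91] [550.2  279.81]
tip [279.49 278.84] [532.49 185.42]
[-0.39, 0.0, -0.77, -0.0, -0.46, 0.0],
[-0.44, 0.0, -0.75, -0.0, -0.46, 0.0],
[-0.49, 0.0, -0.72, -0.0, -0.46, 0.0],
[-0.53, 0.0, -0.69, -0.0, -0.46, 0.0],
[-0.57, 0.01, -0.65, -0.0, -0.46, 0.0],
[-0.61, 0.01, -0.61, -0.0, -0.46, 0.0],
[-0.65, 0.01, -0.57, -0.0, -0.46, 0.0],
[-0.69, 0.01, -0.53, -0.0, -0.46, 0.0],
[-0.72, 0.01, -0.49, -0.0, -0.46, 0.0],
[-0.75, 0.01, -0.44, -0.0, -0.46, 0.0],
[-0.77, 0.01, -0.39, -0.0, -0.46, 0.0],
[-0.8, 0.01, -0.34, -0.0, -0.46, 0.0],
```

View pics/e3.png

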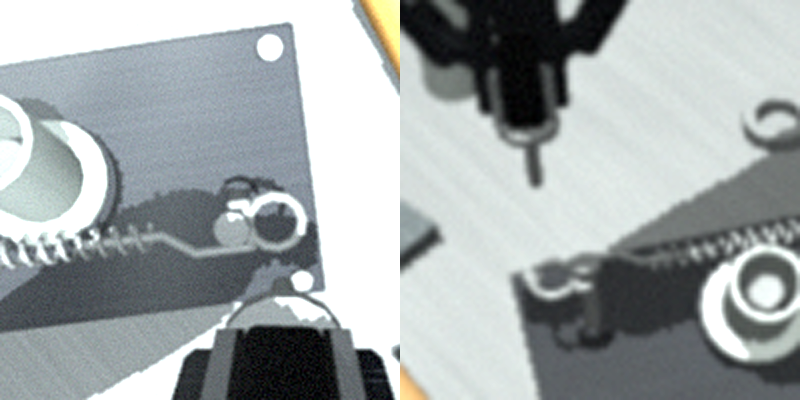

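The spring is hooked on the post: the eye is at (273,221), predicted (274,219), and the pin is straight in the hand. Taking the puller back.

Emit:
{"name": "apply_moves", "arguments": {"targets": [[-0.39,0,-0.77,0,-0.46,0],[-0.44,0,-0.75,0,-0.46,0],[-0.49,0,-0.72,0,-0.46,0],[-0.53,0,-0.69,0,-0.46,0],[-0.57,0.01,-0.65,0,-0.46,0],[-0.61,0.01,-0.61,0,-0.46,0],[-0.65,0.01,-0.57,0,-0.46,0],[-0.69,0.01,-0.53,0,-0.46,0],[-0.72,0.01,-0.49,0,-0.46,0],[-0.75,0.01,-0.44,0,-0.46,0],[-0.77,0.01,-0.39,0,-0.46,0],[-0.8,0.01,-0.34,0,-0.46,0]]}}

```text
clock: 23.0
eef_pos: [461.6, 273.8, 197.8]
tool_rot: [-1.57, -0.002, -1.388]
force: [0.3, -0.2, -0.6]
width: 19.4
```

Emit:
{"name": "apply_moves", "arguments": {"targets": [[0,0,0,0,0,0],[0,0,0,0,0,0],[0,0,0,0,0,0]]}}

```text
clock: 23.38
eef_pos: [463.4, 271.9, 198.4]
tool_rot: [-1.569, -0.003, -1.392]
force: [1.1, 0.7, -1.7]
width: 19.5
```

```bash
python3 - <<'E'
from h import *
plan((463.6,273.6,120),down(10),n=3)
E
```

```text
[-0.02, 0.65, 0.0, -0.0, 0.01, 0.01],
[-0.01, 0.65, 0.0, -0.0, 0.01, 0.01],
[-0.01, 0.65, 0.0, -0.0, 0.01, 0.01],
```

Tip goes to about z 62 (12 mm above the mouth), then down slowly.

Emit:
{"name": "apply_moves", "arguments": {"targets": [[-0.02,0.65,0,0,0,0],[-0.01,0.65,0,0,0,0],[-0.01,0.65,0,0,0,0],[0,0,0,0,0,0],[0,0,0,0,0,0]]}}

```text
clock: 24.0
eef_pos: [463.5, 274.7, 121.5]
tool_rot: [-1.568, -0.001, -1.391]
force: [0.4, 0.6, -0.7]
width: 19.4
```

Emit:
{"name": "apply_moves", "arguments": {"targets": [[0,0.3,0,0,0,0],[0,0.3,0,0,0,0],[0,0.3,0,0,0,0],[0,0.3,0,0,0,0],[0,0,0,0,0,0]]}}

```text
clock: 24.62
eef_pos: [462.1, 274.3, 71.6]
tool_rot: [-1.571, -0.003, -1.39]
force: [-0.1, 0.3, -1.9]
width: 19.2
```

Emit:
{"name": "apply_moves", "arguments": {"targets": [[0,0.12,0,0,0,0],[0,0.1,0,0,0,0],[0,0,0,0,0,0],[0,0,0,0,0,0]]}}

```text
clock: 25.12
eef_pos: [463.0, 274.8, 64.2]
tool_rot: [-1.568, -0.002, -1.39]
force: [-0.2, 0.1, -1.8]
width: 19.5
```

Emit:
{"name": "apply_moves", "arguments": {"targets": [[0,0.04,0,0,0,0],[0,0.03,0,0,0,0],[0,0,0,0,0,0]]}}

```text
clock: 25.5
eef_pos: [463.2, 274.8, 62.5]
tool_rot: [-1.567, -0.002, -1.39]
force: [-1.7, -1.7, 10.5]
width: 19.3
```

Resting on the block at z 62.5, the same height as when gripped. Releasing and backing away.

Emit:
{"name": "apply_moves", "arguments": {"targets": [[0,-0.03,0,0,0,0],[0,0,0,0,0,0],[0,0,0,0,0,0],[0,0,0,0,0,0],[0,0,0,0,0,0]], "jaw": 0.6}}

```text
clock: 26.12
eef_pos: [462.9, 274.7, 62.3]
tool_rot: [-1.569, -0.002, -1.39]
force: [0.4, -1.0, 0.3]
width: 68.2
```

Emit:
{"name": "apply_moves", "arguments": {"targets": [[0,-0.4,0,0,0,0],[0,-0.8,0,0,0,0],[0,-0.9,0,0,0,0],[0,-0.9,0,0,0,0],[0,-0.5,0,0,0,0],[0.5,0,-0.9,0,0,0],[0,0,-0.9,0,0,0],[0,0,0,0,0,0],[0,0,0,0,0,0]]}}

```text
clock: 27.25
eef_pos: [396.4, 242.9, 203.2]
tool_rot: [-1.566, -0.001, -1.39]
force: [-0.5, 0.2, 0.3]
width: 68.3
```

```bash
python3 - <<'E'
from h import *
np.set_printoptions(precision=1,suppress=True)
S=get_image("scene");T=get_image("top");W=get_image("wrist")
r=lambda im,x,y,w,h,s:cv2.resize(im[y:y+h,x:x+w],s,interpolation=cv2.INTER_CUBIC)
im=np.vstack([np.hstack([r(S,240,110,240,180,(400,300)),r(T,150,180,120,90,(400,300))]),np.hstack([r(T,280,150,120,90,(400,300)),r(W,0,0,533,400,(400,300))])])
cv2.imwrite("pics/f.png",cv2.convertScaleAbs(im[:,:,::-1],alpha=1.5))
print(read_state()["clock"])
E
```

```text
27.4
```

View pics/f.png

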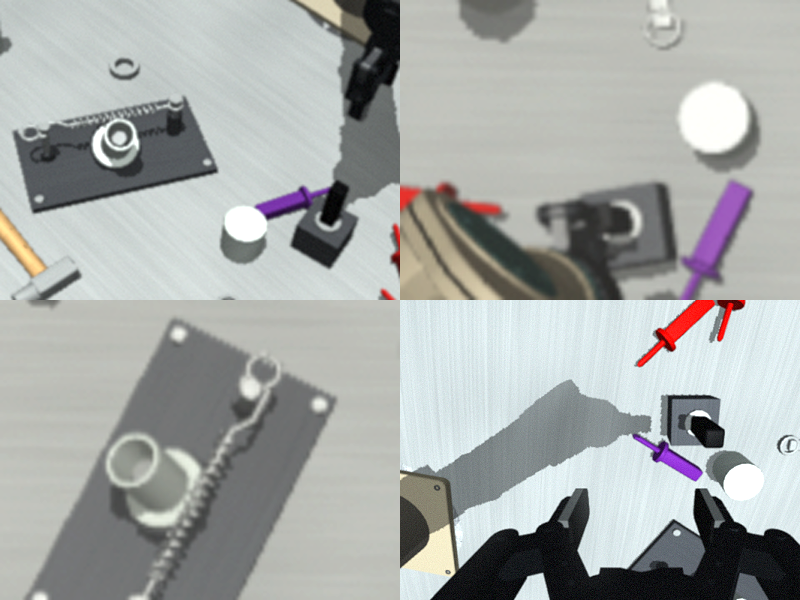

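The final views show the puller upright in its stand with the collar down (scene crop (335,205)). The spring lies over the flange and is hooked at the post (top crop (250,385)). The stub is home, the bystanders are in place and the gripper is clear.

```bash
python3 -c "
from cell import *
finish_job();print(read_state()['clock'])"
```

```text
the job is handed in; nothing more can be done
the job is handed in; nothing more can be done
```

The job is done and handed in at about 27.4 s of the 64 s allowed. No verdict was reported.

- **Stub:** it is on the spigot, pushed down until the seat pushed back with about 23 N. The flange and rim showed within about 2 crop pixels of their predicted places, and my estimate put the base about 0.7 mm from the seat centre.
- **Spring:** the puller's pin stretched it to about 8–9 N and swung it across over the flange. The force fell to about 1 N as the hook took the load. The eye then showed within about 2 crop pixels of its hooked place, 210 mm from the pivot. The fingers stayed clear of the spring.
- **Puller:** it is back in its stand at the same height as when I gripped it (TCP 62.5 mm). The last picture shows it upright with the gripper clear.
- **Other things:** the bystanders I could see in the last views looked unmoved. I did not measure them, and not all of them were in frame. The purple and red look-alikes stood upright in the first pictures but later lay flat. I never commanded a move near them and saw no contact, so I took them to have toppled by themselves; I didn't confirm that.
- **Disagreements:** the pivot's position differed by about 4.5 mm between the top and wrist cameras, and the puller's y by about 3–4 mm. Both were within the slack of the eye and the stand's hole.

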